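# Reset the drinks dosing unit and hold its recessed button

### The arm

A 7-joint arm with a two-finger parallel gripper is mounted at the origin on the work surface. World frame = base frame: x ahead of the robot, y to its left, z up, the work surface at z = 0. Lengths are in m, angles in degrees, forces in N, time in s.
With the tool pointing down it reaches from about 0.4 to 0.75 m from the base axis. Payload 19.5 kg.
Tool frame: the origin (TCP) lies on the centre line of the jaws, within the pads' length; the fingertips stand 19 mm ahead of it and the grasp point (between the pads) is the TCP; y points along the fingers, x is the direction in which the jaws open and shut, and the axes are right-handed (so a half turn about y gives the same grasp; the last joint's range is limited). The gripper opens to 85 mm and grips with 20 to 120 N. Pads are 22 mm wide; open, the fingers measure 114 mm over their backs; the gripper's body (76 mm by 85 mm) begins 54 mm behind the grasp point. The pads swing forward as they close: fully open they stand 13 mm farther back than shut.
Start: joints at [69.288, 40.479, -1.581, 85.061, 1.261, 54.483, -4.326], TCP at [0.181, -0.546, 0.25] pointing down, gripper open.
Joint ranges: [-155.06, 155.06], [-18.47, 123.98], [-90, 86.84], [0, 140.48], [-83.41, 263.41], [0, 116], [-161.91, 161.91]. Speed limits (degrees/s): [108.29, 108.29, 147.25, 147.25, 172.46, 172.46, 172.46].

### API

Orientations are given as a 3x3 rotation matrix whose columns are the frame's x, y, z axes.
In Python, from plant import monitor, camera, manip gives the robot as it stands.
- The arm moves only by the tool play_rows, never from a script. Its argument "deltas" is text: rows parted by semicolons, each of 7 numbers parted by spaces: the turn, a rotation vector about the tool's x, y, z in degrees, then the shift along the tool's x, y, z in mm, then the opening in per cent of the stroke, from 0 (shut) to 100 (fully open). A call has 1 to 8 rows; each row shifts and turns the commanded pose from where the row before left it, along the tool's axes as they then stand; what a row does not reach is not made up. A row lasts 1/10 s, in which the tool goes at most 50 mm and 8.59 degrees, less where a joint would pass 70% of its speed; a pose out of reach is approached as far as the arm can. A call is refused whole if a number of a shift passes 50 or a number of a turn 8.59, either way. A call with a gripper value outside its range is refused whole. The fingers move at their own pace and stop on an object; "newtons" is the grip in N (left out, the last holds). Time passes only in rows, so rows that do not move let the fingers close. It gives the time, the measured TCP pose, the force and the opening at its end, in the units of the state.
- monitor.get_state(): the state, without advancing time (a new reading comes with each control period).
- camera(name): name is "side" or "top" or "wrist"; returns a dict with "pixels" (384x512x3 uint8, blue, green, red), "K" (3x3 intrinsics, pixels), "world_to_cam" (4x4, takes a point from world to camera coordinates). Camera axes: x right, y up, looking along -z (the intrinsics and any distortion apply to the point x, -y, -z); pixel columns grow to the right and rows downward; lengths in m; the calibration is good to about 2 mm. A picture is of the moment at which its call begins. There is no depth.
- manip.close_job(): hands the job in, once; it reports no verdict.
The state is a dict: "t": time; "joint_positions": joint angles; "joint_velocities": joint speeds; "joint_torque": joint torques, N m; "tcp_pos": TCP position; "eef_rot": TCP orientation; "force": force on the tool from outside, world axes, zero at the start; "ft_torque": the same for the moment, N m; "finger_gap": finger opening in m.
Only numpy, scipy, OpenCV 4.12 (cv2) and the standard library are available. Lean on these libraries where they do the work, as an engineer would, in place of code of your own. Each camera call takes 0.05 s, during which the arm holds its last target.

### The job

The drinks dosing unit on the counter has to be reset: lift the sprung knob on its round steel turret, turn the turret clockwise until its hole stands over the recessed reset button, and let the knob drop home so that the turret is locked there. Then take the reset pin (thin long rod, square handle) out of the tool rack, reach it down through the hole and push the button fully down. Finish while holding: the pin stays in the gripper, upright, and keeps the button down; leave everything else on the counter standing where it is.

Things in the scene. Friction and masses are not known exactly. Their poses are not given: they have to be found in the camera images.
- unit_base (a point): Centre of the underside of the dosing unit's housing, on the turret's axis; x and y are the unit's own (it stands turned by up to 0.35 rad). A low black housing, 190 by 190 mm, 60 mm high, with a grey block (45 mm deep, 72 mm high, two steel stubs on it to 86 mm) along its +x side and the round steel turret on top.
- turret_axis (a point): Fixed point on the turret's vertical axis, level with the turret's top face (70 mm above the table). The turret is a round steel plate, 158 mm across, 8 mm thick, with a dark hub (rising 8 mm above the face). It carries the locking plunger and the aperture, each 60 mm from the axis, opposite each other.
- turret (a joint): Turn of the turret (rad), growing counter-clockwise from above. 0 = service position: aperture straight over the reset button, plunger beside the index nib. Starts locked at 0.75 to 1.35, so it is turned clockwise to 0. Range -0.25 to 1.45. With the plunger down it only plays within a parking slot (0.67 to 1.43). Turning it takes about 0.1 N m.
- plunger (a joint): Lift of the locking plunger (m): 0 = down, home; 0.015 = fully raised. A spring pulls it down (3 N at 0, 6 N at the top). The turret is free once it is raised more than 0.010. Let go at turret 0 (within 0.04 rad) it drops home to 0 and locks the turret; between there and the parking slot it stays up at 0.010, on the land.
- plunger_knob (a point): Middle of the plunger's round black knob, 25 mm across, straight for 10 mm above and below this point; plunger down, it is 28 mm above the turret's face (98 mm above the table). Under it is a 20 mm wide bush, 10 mm high above the face. It rises with the plunger and goes round with the turret, 60 mm from the axis: the turret is swung round by the lifted knob.
- index_nib (a point): Small fixed steel bar (22 by 8 mm, its top level with the turret's face) on the housing, 96 mm from the turret's axis, just outside the rim. In the service position the plunger stands on the line from the axis to this nib.
- aperture (a point): Centre of the round hole through the turret, 18 mm across, on the turret's top face, 60 mm from the axis, opposite the plunger.
- button_top (a point): Centre of the top of the round reset button, 16 mm across, in a 25 mm wide well of the housing under the turret, 30 mm below the turret's top face when up (40 mm above the table). It can be reached only when the aperture stands over it; fingers do not fit. The point goes down with the button.
- button (a joint): Push of the reset button (m): 0 = up, 0.008 = fully down. Spring: 2 N at the start, 6 N fully down; it comes back up when let go.
- pin_grip (a point): Middle of the reset pin's square black handle, 20 by 20 mm and 52 mm high (26 mm above and below this point), faces along x and y of this point, z up along the pin. Below the handle runs a straight steel rod, 7 mm thick and 75 mm long. It hangs upright in a hole of the tool rack, handle resting on the rack's top plate; about 90 g.
- pin_tip (a point): Lower end of the reset pin's rod, on its axis, 101 mm below pin_grip.
- rack_top (a point): Centre of the top plate of the steel tool rack (plate 70 by 190 mm, 6 mm thick, top 90 mm above the table, panels at its two ends), with two 12 mm holes 45 mm either way along its y. The reset pin hangs in one, the stopper in the other; which is which varies.
- stopper_mid (a point): Middle of the round knob of a bottle stopper (knob 28 mm across, 33 mm high, stem only 25 mm long), hanging in the rack's other hole. Not needed; leave it alone.
- glass_a_mid (a point): Centre (half-way up) of a bystander: drinking glass, 62 mm across, 125 mm tall. Leave it alone.
- shot_a_mid (a point): Centre (half-way up) of a bystander: shot glass, 44 mm across, 55 mm tall. Leave it alone.
- shot_b_mid (a point): Centre (half-way up) of a bystander: second shot glass of the same size (44 by 55 mm). Leave it alone.
- mug_mid (a point): Centre (half-way up) of a bystander: white mug, 80 mm across, 90 mm tall, handle at its +y. Leave it alone.
- bottle_mid (a point): Centre (half-way up) of a bystander: closed green bottle, 68 mm across, 230 mm tall. Leave it alone.
- opener_mid (a point): Centre (half-way up) of a bystander: flat steel bottle opener, about 120 mm long, 6 mm thick, lying. Leave it alone.
Not all that is in view belongs to the job. Leave any blue or brown look-alike of the part that bears pin_grip alone.

How it is judged (in metres and radians):
On the way, in this order (a step that is already met when the one before it is completed fails the run):
1. the plunger is lifted clear of the lock (value of joint plunger above 0.009 m), for 0.1 s.
2. the turret stands in its service position (within 0.06 rad) with the plunger dropped home (value of joint turret between -0.06 and 0.06 rad and value of joint plunger below 0.002 m), for 0.3 s.
3. the reset pin is drawn out of the rack and held in the gripper (height (world z) of pin_tip above 0.092 m and contact force between the fingers and pin above 1 N), for 0.1 s.
4. the pin, through the hole, pushes the button down (all of step 2 and value of joint button above 0.0055 m and horizontal distance between pin_tip and aperture below 0.009 m and height (world z) of pin_tip below 0.045 m), for 0.3 s.
At the end, for the whole second after the job is handed in: The turret is within 0.06 rad of its service position with the plunger home (within 2 mm); the pin, upright within 0.2 rad and held in the fingers, reaches through the hole and keeps the button at least 5.5 mm of its 8 mm down; every bystander and the stopper is within 40 mm of where it was (all of step 4 and contact force between the fingers and pin above 1 N and contact force between pin and button above 1.5 N and angle between pin_grip's own z axis and vertical below 0.2 rad and distance of each of glass_a_mid, shot_a_mid, shot_b_mid, mug_mid, bottle_mid, opener_mid, stopper_mid from where it was at the start of the episode below 0.04 m); the arm keeps its last pose, push and grip.
It fails at once if a bystander is knocked over (angle between any of glass_a_mid, shot_a_mid, shot_b_mid, mug_mid, bottle_mid's own z axis and vertical above 0.7 rad).
It also fails if it takes over 51 s, if anything falls off the work surface, if the arm or the gripper's body presses on something with over 40 N, if the wrist force passes 120 N, or if a joint passes its speed limit or range.

## Working session

There is one attempt and no reset: what is moved stays moved. The work goes in short steps, Python scripts to look and compute and a tool call to move; the robot and the scene stay as the last step left them, time stands still between calls to the robot, and variables do not carry over. Pictures are saved under pics/ and viewed, and the job is handed in when it is done.

Besides the shell and the picture viewer there is one more tool, called after ">>>" in YAML: its name, and indented under it one key for each argument. play_rows: Moves the arm, as the interface text tells. Its arguments: {"type":"object","properties":{"deltas":{"type":"string"},"newtons":{"type":"number"}},"required":["deltas"]}

```bash
ls; mkdir -p pics
python3 - <<'E'
from plant import monitor,camera
import cv2,numpy as np,pickle
s=monitor.get_state();print({k:np.round(v,3).tolist() for k,v in s.items()})
for n in("top","side","wrist"):
    c=camera(n);cv2.imwrite(f"pics/{n}0.png",c["pixels"]);pickle.dump(c,open(f"{n}0.pkl","wb"));print(n,c["K"].tolist(),np.round(c["world_to_cam"],3).tolist(),c.keys())
E
```

```text
pics
{'t': 0.0, 'joint_positions': [69.287, 40.512, -1.583, 85.082, 1.262, 54.482, -4.326], 'joint_velocities': [-0.015, 0.031, 0.008, 0.012, -0.059, 0.024, 0.065], 'joint_torque': [-0.001, -88.322, 1.234, -23.617, 0.017, 0.006, 0.0], 'tcp_pos': [0.181, -0.546, 0.25], 'eef_rot': [[0.314, -0.0, 0.949], [-0.949, 0.001, 0.314], [-0.001, -1.0, -0.0]], 'force': [-0.311, -0.32, 0.676], 'ft_torque': [0.053, -0.001, -0.027], 'finger_gap': 0.086}
top [[348.2799607290264, 0.0, 253.9639753387892], [0.0, 348.2799607290264, 187.54052479783698], [0.0, 0.0, 1.0]] [[0.014, -0.999, -0.034, -0.014], [0.986, 0.009, 0.167, -0.602], [-0.166, -0.036, 0.985, -0.821], [0.0, 0.0, 0.0, 1.0]] dict_keys(['pixels', 'K', 'world_to_cam'])
side [[383.99374007113244, 0.0, 255.9433923100695], [0.0, 383.99374007113244, 185.57903249223102], [0.0, 0.0, 1.0]] [[0.983, -0.185, -0.017, -0.574], [0.117, 0.542, 0.832, -0.129], [-0.145, -0.819, 0.555, -0.8], [0.0, 0.0, 0.0, 1.0]] dict_keys(['pixels', 'K', 'world_to_cam'])
wrist [[281.09619822237494, 0.0, 250.13276112627784], [0.0, 281.09619822237494, 190.25128380155627], [0.0, 0.0, 1.0]] [[0.314, -0.95, -0.002, -0.576], [0.91, 0.301, -0.286, 0.037], [0.272, 0.088, 0.958, -0.38], [0.0, 0.0, 0.0, 1.0]] dict_keys(['pixels', 'K', 'world_to_cam'])
```

View pictures.

View pics/top0.png

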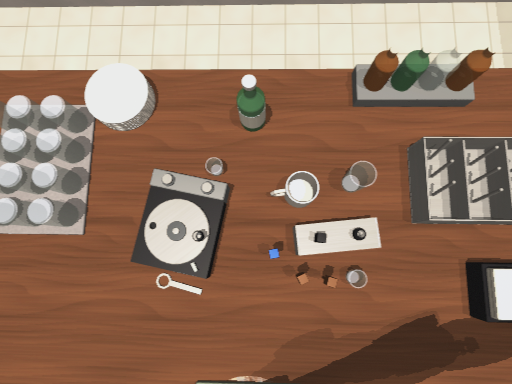

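View pics/side0.png

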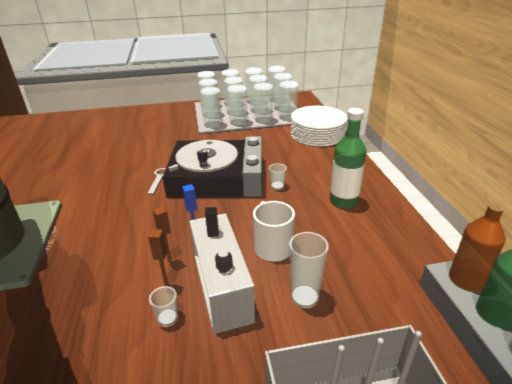

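View pics/wrist0.png

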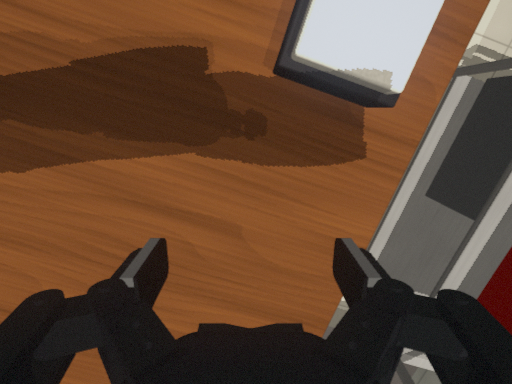

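Run:
```python
import cv2
a=cv2.imread("pics/top0.png")
cv2.imwrite("pics/top0a.png",cv2.resize(a[150:305,120:250],None,fx=4.5,fy=3.8*4.5/3.8*0.85 if 0 else 3.8,interpolation=cv2.INTER_CUBIC))
cv2.imwrite("pics/top0b.png",cv2.resize(a[155:295,260:390],None,fx=4.2,fy=4.2,interpolation=cv2.INTER_CUBIC))
b=cv2.imread("pics/side0.png")
cv2.imwrite("pics/side0a.png",cv2.resize(b[125:335,140:340],None,fx=2.8,fy=2.8,interpolation=cv2.INTER_CUBIC))
```

```text
(no output)
```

View pics/top0a.png

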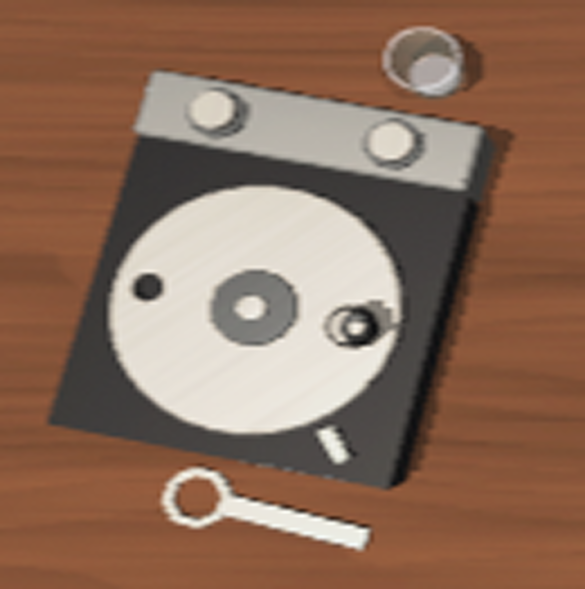

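View pics/top0b.png

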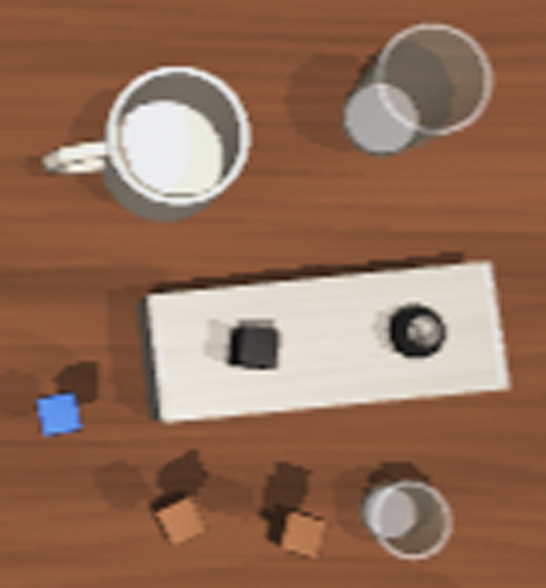

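View pics/side0a.png

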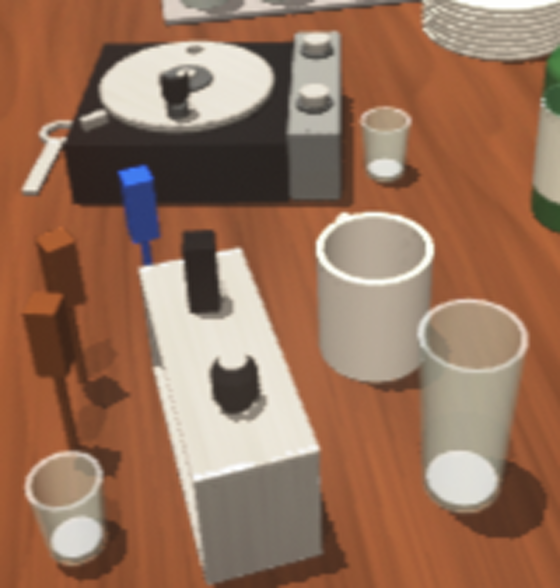

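```bash
cat > h.py <<'E'
import numpy as np,cv2,pickle
def ray(c,u,v):
    K=c["K"];W=c["world_to_cam"];d=np.array([(u-K[0,2])/K[0,0],-(v-K[1,2])/K[1,1],-1.])
    return -W[:3,:3].T@W[:3,3],W[:3,:3].T@d
def onz(c,u,v,z):
    o,d=ray(c,u,v);return o+d*(z-o[2])/d[2]
def proj(c,p):
    q=c["world_to_cam"]@np.append(p,1);K=c["K"];return np.array([K[0,0]*q[0]/-q[2]+K[0,2],K[1,1]*-q[1]/-q[2]+K[1,2]])
def two(c1,p1,c2,p2):
    o1,d1=ray(c1,*p1);o2,d2=ray(c2,*p2)
    A=np.stack([d1,-d2],1);s=np.linalg.lstsq(A,o2-o1,rcond=None)[0]
    a=o1+s[0]*d1;b=o2+s[1]*d2;return (a+b)/2,np.linalg.norm(a-b)
E
cat > m0.py <<'E'
from h import *
t=pickle.load(open("top0.pkl","rb"));s=pickle.load(open("side0.pkl","rb"))
im=t["pixels"];hsv=cv2.cvtColor(im,cv2.COLOR_BGR2HSV)
# disc
m=((hsv[...,1]<60)&(hsv[...,2]>170)).astype(np.uint8)
n,l,st,ce=cv2.connectedComponentsWithStats(m)
for i in range(1,n):
    if st[i,4]>10 and 120<ce[i][0]<400 and 140<ce[i][1]<300: print(i,st[i],ce[i].round(1))
i=l[235,165]; 
cs,_=cv2.findContours((l==i).astype(np.uint8),cv2.RETR_EXTERNAL,cv2.CHAIN_APPROX_NONE);c=max(cs,key=len)
hull=cv2.convexHull(c);e=cv2.fitEllipse(hull);print("disc",e);C=onz(t,*e[0],.07);print(C)
def a(u,v):return 120+u/4.5,150+v/3.8
def b(u,v):return 260+u/4.2,155+v/4.2
for nm,p,z in[("hub",a(254,307),.078),("apert",a(148,287),.07),("nib",a(333,444),.07),("knobtop",a(357,327),.108),
 ("blk1",a(150,70),.072),("blk2",a(485,126),.072),("h1",a(50,423),.06),("h2",a(392,488),.06),("b3",a(134,132),.072),("b4",a(466,190),.072),
 ("pin top",b(261,346),.142),("stop",b(420,330),.123),("r1",b(150,297),.09),("r2",b(492,262),.09),("r3",b(509,386),.09),("r4",b(163,421),.09),
 ("mug",b(180,135),.09),("glass",b(433,78),.125),("shot",b(413,519),.055),("shot2",a(425,61),.055),("blue",b(59,413),.14),("br1",b(181,519),.14),("br2",b(304,535),.14),("opener ring",a(196,497),.006),("opener end",a(366,540),.006)]:
    P=onz(t,*p,z);print(nm,np.round(p,1),P.round(4),"rel",(P-C)[:2].round(4),np.linalg.norm((P-C)[:2]).round(4),np.degrees(np.arctan2(*(P-C)[1::-1])).round(1),"side px",proj(s,P).round(1))
# two view
def sd(u,v):return 140+u/2.8,125+v/2.8
for nm,p,q in[("pin",b(261,346),sd(201,239)),("blue",b(59,413),sd(135,173)),("br1",b(181,519),sd(58,239)),("br2",b(304,535),sd(46,303)),("stop",b(420,330),sd(234,370)),("knob",a(357,327),sd(174,77))]:
    print(nm,two(t,p,s,q))
E
python3 m0.py
```

```text
37 [353 161  21   6  26] [362.6 162.6]
40 [212 165  10  10  67] [215.8 169. ]
43 [151 170  75  29 952] [188.3 183.9]
45 [271 171  49  33 707] [298.4 189.4]
47 [346 175  13  16 128] [352.4 183.3]
50 [365 180  10   7  13] [369.8 183.7]
56 [ 145  199   64   65 2795] [175.6 231.1]
58 [ 295  217   86   38 2220] [337.3 236.1]
60 [172 228   7   6  33] [175.4 230.5]
63 [191 263   6   9  31] [193.5 266.6]
65 [348 271  10  12  92] [352.4 276.7]
67 [156 273  46  22 268] [178.2 285. ]
70 [351 283  15   5  17] [358.6 285.8]
disc ((176.2393798828125, 231.114990234375), (63.0489616394043, 65.48114013671875), 38.25411605834961)
[0.49064882 0.17845195 0.07      ]
hub [176.4 230.8] [0.4911 0.1759 0.078 ] rel [ 0.0005 -0.0025] 0.0026 -79.7 side px [206.3 150.6]
apert [152.9 225.5] [0.5034 0.2362 0.07  ] rel [0.0127 0.0578] 0.0591 77.6 side px [209.3 142.2]
nib [194.  266.8] [0.4072 0.1317 0.07  ] rel [-0.0834 -0.0468] 0.0956 -150.7 side px [173.3 165.6]
knobtop [199.3 236.1] [0.4786 0.1147 0.108 ] rel [-0.0121 -0.0638] 0.0649 -100.7 side px [201.9 152. ]
blk1 [153.3 168.4] [0.6446 0.2434 0.072 ] rel [0
[... 1891 characters left out ...]
209 0.006 ] rel [-0.123   0.0425] 0.1302 160.9 side px [161.3 171.1]
opener end [201.3 292.1] [0.3417 0.1234 0.006 ] rel [-0.1489 -0.055 ] 0.1588 -159.7 side px [149.9 192.5]
pin (array([ 0.47903204, -0.15988496,  0.14072065]), np.float64(0.001119143802994728))
blue (array([ 0.44227541, -0.05610491,  0.12676977]), np.float64(0.000643124153149535))
br1 (array([ 0.38982732, -0.1195502 ,  0.12476017]), np.float64(0.0006627105568295005))
br2 (array([ 0.38348639, -0.182565  ,  0.1252033 ]), np.float64(0.001727928029861315))
stop (array([ 0.48834481, -0.24876278,  0.11342321]), np.float64(0.0010032512967280307))
knob (array([0.4788714 , 0.11495679, 0.10652343]), np.float64(0.00048276706165577114))
```

The real pin is the black square handle at top px (322,237), standing in the rack with its top at z≈0.141. The stopper is the round black knob at (360,234). The blue handle at (274,253) and the brown ones at (303,279) and (332,282) are look-alikes that stand outside the rack. The turret axis is at about (0.491, 0.177). The knob is at -101.5° and the nib at about -151.7°, so the turret turns about 50° clockwise. I'll turn the jaws tangential first.

>>> play_rows:
  deltas: "0 -8.5 0 0 0 0 100;0 -8.5 0 0 0 0 100;0 -8.5 0 0 0 0 100;0 -8.5 0 0 0 0 100;0 -8.5 0 0 0 0 100;0 -8.5 0 0 0 0 100;0 -8.5 0 0 0 0 100;0 -0.7 0 0 0 0 60"
  newtons: 40

```text
t: 0.95
tcp_pos: [0.1805, -0.5458, 0.25]
eef_rot: [[0.981, 0.0, 0.196], [-0.196, 0.001, 0.981], [-0.0, -1.0, 0.001]]
force: [0.8, -0.6, -0.4]
finger_gap: 0.0733
```

```bash
cat >> h.py <<'E'
def go(*wps,step=45):
    from plant import monitor
    s=monitor.get_state();R=np.array(s["eef_rot"]);p=np.array(s["tcp_pos"])
    print("t",round(s["t"],2),"tcp",p.round(4),"xang",np.degrees(np.arctan2(R[1,0],R[0,0])).round(2),"tilt y",R[:,1].round(4),"F",np.round(s["force"],1),"gap",round(s["finger_gap"],4))
    for w in wps:
        d=R.T@(np.array(w)-p)*1000;n=int(np.ceil(np.abs(d).max()/step)) or 1
        print(w,"tool shift",d.round(1),"n",n,"each",(d/n).round(1));p=np.array(w)
E
python3 -c "
from h import *
go((.40,-.36,.25),(.50,-.10,.25),(.4787,.117,.25),(.4787,.117,.16))"
```

```text
t 0.95 tcp [ 0.1805 -0.5458  0.25  ] xang -11.31 tilt y [ 1.e-04  6.e-04 -1.e+00] F [ 0.8 -0.6 -0.4] gap 0.0733
(0.4, -0.36, 0.25) tool shift [1.788e+02 2.000e-01 2.252e+02] n 6 each [29.8  0.  37.5]
(0.5, -0.1, 0.25) tool shift [4.710e+01 2.000e-01 2.746e+02] n 7 each [ 6.7  0.  39.2]
(0.4787, 0.117, 0.25) tool shift [-6.350e+01  1.000e-01  2.086e+02] n 5 each [-12.7   0.   41.7]
(0.4787, 0.117, 0.16) tool shift [ 0.  90.  -0.1] n 2 each [ 0. 45. -0.]
```

>>> play_rows:
  deltas: "0 0 0 29.8 0 37.5 60;0 0 0 29.8 0 37.5 60;0 0 0 29.8 0 37.5 60;0 0 0 29.8 0 37.5 60;0 0 0 29.8 0 37.5 60;0 0 0 29.8 0 37.5 60;0 0 0 6.7 0 39.2 60;0 0 0 6.7 0 39.2 60"

```text
t: 1.75
tcp_pos: [0.4302, -0.285, 0.25]
eef_rot: [[0.979, -0.0, 0.203], [-0.203, 0.0, 0.979], [-0.0, -1.0, 0.0]]
force: [1.1, -0.4, -0.2]
finger_gap: 0.051
```

>>> play_rows:
  deltas: "0 0 0 6.7 0 39.2 60;0 0 0 6.7 0 39.2 60;0 0 0 6.7 0 39.2 60;0 0 0 6.7 0 39.2 60;0 0 0 6.7 0 39.2 60;0 0 0 -12.7 0 41.7 60;0 0 0 -12.7 0 41.7 60;0 0 0 -12.7 0 41.7 60"

```text
t: 2.55
tcp_pos: [0.4885, 0.0305, 0.2503]
eef_rot: [[0.979, 0.0, 0.204], [-0.204, 0.0, 0.979], [-0.0, -1.0, 0.0]]
force: [1.4, 1.2, 0.4]
finger_gap: 0.0513
```

```bash
python3 -c "
from h import *
go((.4787,.117,.25),(.4787,.117,.12))
from plant import camera
c=camera('wrist');pickle.dump(c,open('w1.pkl','wb'));cv2.imwrite('pics/w1.png',c['pixels'])
W=c['world_to_cam'];print(-W[:3,:3].T@W[:3,3])
"
```

```text
t 2.55 tcp [0.4885 0.0305 0.2503] xang -11.76 tilt y [ 0.e+00  1.e-04 -1.e+00] F [1.4 1.2 0.4] gap 0.0513
(0.4787, 0.117, 0.25) tool shift [-27.2   0.3  82.7] n 2 each [-13.6   0.1  41.3]
(0.4787, 0.117, 0.12) tool shift [  0. 130.  -0.] n 3 each [ 0.  43.3 -0. ]
[0.5042854  0.10020003 0.37411196]
```

View pics/w1.png

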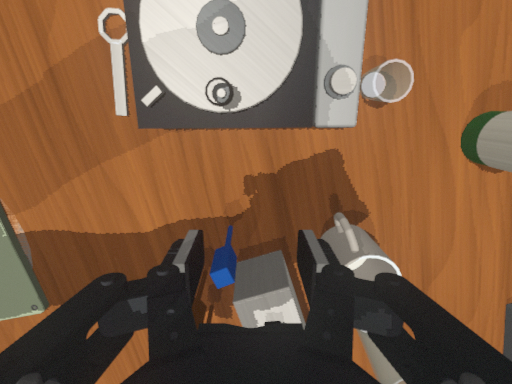

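```bash
python3 -c "
from h import *
c=cv2.imread('pics/w1.png');cv2.imwrite('pics/w1a.png',cv2.resize(c[0:140,120:330],None,fx=3.8,fy=3.8,interpolation=cv2.INTER_CUBIC))"
```

```text
(no output)
```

View pics/w1a.png

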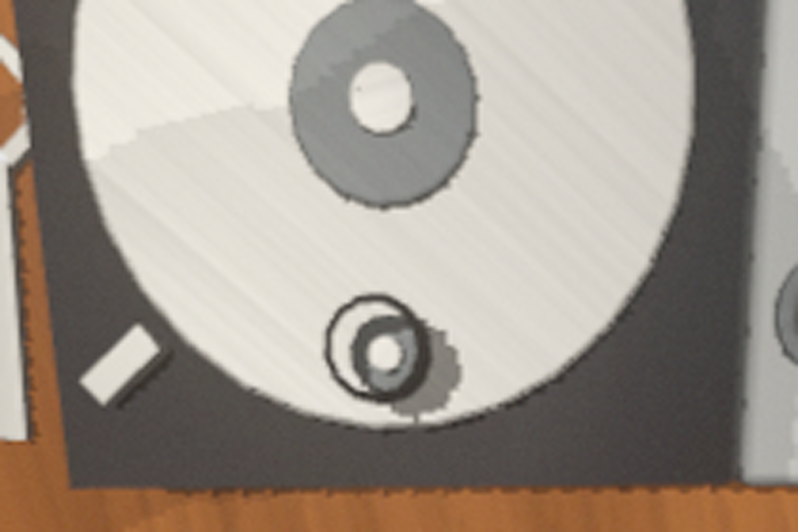

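```bash
python3 -c "
from h import *
w=pickle.load(open('w1.pkl','rb'));t=pickle.load(open('top0.pkl','rb'))
f=lambda u,v:(120+u/3.8,v/3.8)
a=lambda u,v:(120+u/4.5,150+v/3.8)
C=np.array([.491,.1768])
for n,p,z in [('hub',f(384,102),.078),('nib',f(121,364),.07),('ring',f(376,347),.108),('ring98',f(376,347),.08),('inner80',f(390,358),.08),('inner108',f(390,358),.108),('cap',f(385,352),.08)]:
    P=onz(w,*p,z);r=P[:2]-C;print(n,P.round(4),np.linalg.norm(r).round(4),np.degrees(np.arctan2(r[1],r[0])).round(1))
for n,p,z in [('topL',a(345,326),.108),('topL',a(345,326),.08),('topR',a(357,327),.08),('topR',a(357,327),.108)]:
    P=onz(t,*p,z);r=P[:2]-C;print(n,P.round(4),np.linalg.norm(r).round(4),np.degrees(np.arctan2(r[1],r[0])).round(1))
W=t['world_to_cam'];print(-W[:3,:3].T@W[:3,3])
b=cv2.imread('pics/side0.png');cv2.imwrite('pics/side0k.png',cv2.resize(b[130:185,160:275],None,fx=6.9,fy=6.9,interpolation=cv2.INTER_CUBIC))
b=cv2.imread('pics/top0.png');cv2.imwrite('pics/top0k.png',cv2.resize(b[220:255,180:225],None,fx=15,fy=15,interpolation=cv2.INTER_NEAREST))
"
```

```text
hub [0.492  0.1763 0.078 ] 0.0011 -28.4
nib [0.4074 0.1316 0.07  ] 0.095 -151.6
ring [0.4794 0.1191 0.108 ] 0.0589 -101.3
ring98 [0.4768 0.121  0.08  ] 0.0575 -104.3
inner80 [0.4797 0.1177 0.08  ] 0.0602 -100.8
inner108 [0.4821 0.116  0.108 ] 0.0615 -98.4
cap [0.4788 0.1194 0.08  ] 0.0587 -102.0
topL [0.4791 0.1208 0.108 ] 0.0572 -102.0
topL [0.4799 0.1264 0.08  ] 0.0516 -102.5
topR [0.4793 0.12   0.08  ] 0.058 -101.6
topR [0.4786 0.1147 0.108 ] 0.0634 -101.3
[ 0.45713885 -0.03843194  0.90891004]
```

View pics/side0k.png

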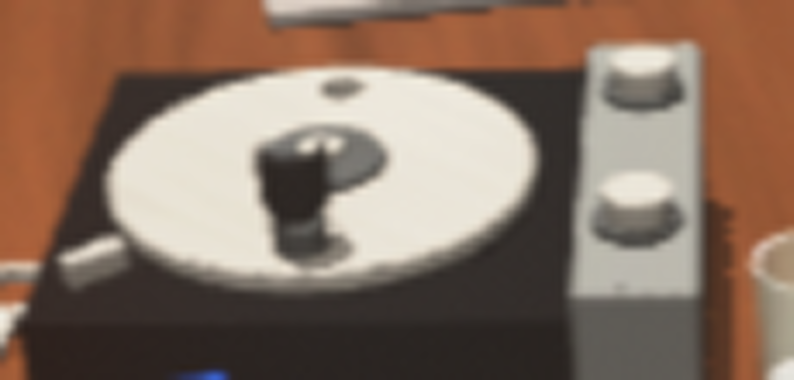

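View pics/top0k.png

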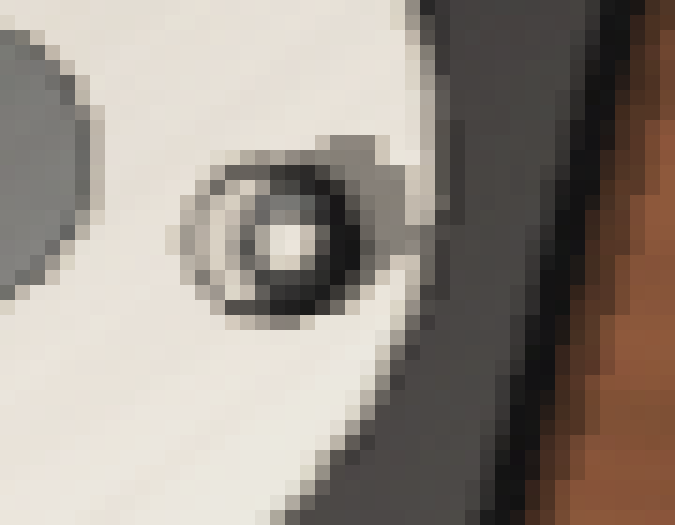

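```bash
python3 -c "
from h import *
go((.4792,.1183,.25),(.4792,.1183,.099))"
```

```text
t 2.6 tcp [0.4878 0.0381 0.2505] xang -11.31 tilt y [ 0.      0.0042 -1.    ] F [-0.9 13.2  0.7] gap 0.0513
(0.4792, 0.1183, 0.25) tool shift [-24.1   0.8  77. ] n 2 each [-12.1   0.4  38.5]
(0.4792, 0.1183, 0.099) tool shift [ 1.00e-01  1.51e+02 -6.00e-01] n 4 each [ 0.  37.7 -0.2]
```

>>> play_rows:
  deltas: "0 0 0 -12 0 38.5 60;0 0 0 -12 0 38.5 60;0 0 0 0 0 0 60;0 0 0 0 0 0 60;0 0 0 0 0 0 60"

```text
t: 3.1
tcp_pos: [0.4808, 0.108, 0.2503]
eef_rot: [[0.979, -0.0, 0.202], [-0.202, -0.0, 0.979], [0.0, -1.0, -0.0]]
force: [0.9, 0.3, 0.0]
finger_gap: 0.0513
```

```bash
python3 -c "
from h import *
go((.4792,.1183,.25),(.4792,.1183,.099))"
```

```text
t 3.1 tcp [0.4808 0.108  0.2503] xang -11.66 tilt y [-1.e-04 -5.e-04 -1.e+00] F [0.9 0.3 0. ] gap 0.0513
(0.4792, 0.1183, 0.25) tool shift [-3.7  0.3  9.7] n 1 each [-3.7  0.3  9.7]
(0.4792, 0.1183, 0.099) tool shift [-0.00e+00  1.51e+02  1.00e-01] n 4 each [-0.  37.7  0. ]
```

>>> play_rows:
  deltas: "0 0 0 -3.7 0 9.7 60;0 0 0 0 37.5 0 60;0 0 0 0 37.5 0 60;0 0 0 0 36 0 60;0 0 0 0 20 0 60;0 0 0 0 20 0 60;0 0 0 0 0 0 60;0 0 0 0 0 0 60"

```text
t: 3.9
tcp_pos: [0.4791, 0.1194, 0.0998]
eef_rot: [[0.98, -0.0, 0.2], [-0.2, 0.0, 0.98], [-0.0, -1.0, 0.0]]
force: [0.1, 0.1, 0.4]
finger_gap: 0.0509
```

```bash
python3 -c "
from h import *
go((.4792,.1183,.099))
from plant import camera
c=camera('side');cv2.imwrite('pics/s2.png',cv2.resize(c['pixels'][80:230,120:300],None,fx=4,fy=4,interpolation=cv2.INTER_CUBIC))"
```

```text
t 3.9 tcp [0.4791 0.1194 0.0998] xang -11.52 tilt y [-1.e-04  1.e-04 -1.e+00] F [0.1 0.1 0.4] gap 0.0509
(0.4792, 0.1183, 0.099) tool shift [ 0.3  0.8 -1. ] n 1 each [ 0.3  0.8 -1. ]
```

View pics/s2.png

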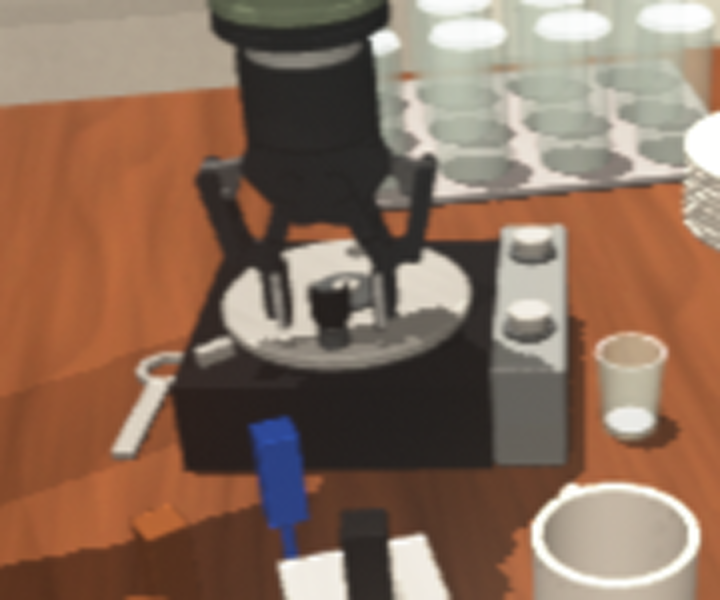

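The fingers straddle the knob, with the knob between the pads at crop (330,300), so I'll close now.

>>> play_rows:
  deltas: "0 0 0 0 1 -1 20;0 0 0 0 0 0 10;0 0 0 0 0 0 10;0 0 0 0 0 0 10;0 0 0 0 0 0 10;0 0 0 0 0 0 10"
  newtons: 50

```text
t: 4.55
tcp_pos: [0.479, 0.1182, 0.0991]
eef_rot: [[0.98, 0.001, 0.199], [-0.199, 0.0, 0.98], [0.001, -1.0, 0.0]]
force: [-1.9, -1.2, 9.2]
finger_gap: 0.0235
```

```bash
python3 -c "
from h import *
go((.4792,.1183,.099))"
```

```text
t 4.55 tcp [0.479  0.1182 0.0991] xang -11.5 tilt y [ 9.e-04  1.e-04 -1.e+00] F [-1.9 -1.2  9.2] gap 0.0235
(0.4792, 0.1183, 0.099) tool shift [0.2 0.1 0.1] n 1 each [0.2 0.1 0.1]
```

>>> play_rows:
  deltas: "0 0 0 0 -4 0 10;0 0 0 0 -4 0 10;0 0 0 0 -4 0 10;0 0 0 0 -1 0 10;0 0 0 0 0 0 10;0 0 0 0 0 0 10"

```text
t: 5.15
tcp_pos: [0.4788, 0.1183, 0.1112]
eef_rot: [[0.98, -0.0, 0.199], [-0.199, -0.0, 0.98], [-0.0, -1.0, -0.0]]
force: [1.5, -3.5, -6.0]
finger_gap: 0.023
```

```bash
python3 -c "
from h import *
go((.4792,.1183,.112))
C=np.array([.491,.1768]);p=np.array([.479,.1182]);
x0=-11.5;a0=np.degrees(np.arctan2(*(p-C)[::-1]));print(a0,np.linalg.norm(p-C))
# row = rotate about tool y by +d (cw), shift in tool frame: before-rotation and after-rotation variants
r=.06
for d in (4.0,5.0):
    al=np.radians(d)
    # frame aligned: x tangential (ccw angle a+90 = -11.5), z: radial inward?
    P=lambda a:r*np.array([np.cos(np.radians(a)),np.sin(np.radians(a))])
    sh=P(-101.5-d)-P(-101.5)
    for x in (-11.5,-11.5-d):
        X=np.array([np.cos(np.radians(x)),np.sin(np.radians(x))]);Z=np.array([-X[1],X[0]]);print(d,x,sh@X*1000,sh@Z*1000)
"
```

```text
t 5.15 tcp [0.4788 0.1183 0.1112] xang -11.48 tilt y [-1.e-04 -0.e+00 -1.e+00] F [ 1.5 -3.5 -6. ] gap 0.023
(0.4792, 0.1183, 0.112) tool shift [ 0.4 -0.8  0.1] n 1 each [ 0.4 -0.8  0.1]
-101.57292764767824 0.05981605135747429
4.0 -11.5 -4.185388424647522 0.14615698441054964
4.0 -15.5 -4.185388424647522 -0.14615698441054073
5.0 -11.5 -5.229344564859499 0.22831811449526568
5.0 -16.5 -5.229344564859499 -0.22831811449527126
```

>>> play_rows:
  deltas: "0 0 0 0 -1 0 10;0 4 0 -4.2 0 0 10;0 4 0 -4.2 0 0 10;0 4 0 -4.2 0 0 10;0 4 0 -4.2 0 0 10;0 0 0 0 0 0 10;0 0 0 0 0 0 10"

```text
t: 5.85
tcp_pos: [0.4627, 0.1236, 0.1123]
eef_rot: [[0.888, -0.0, 0.459], [-0.459, 0.0, 0.888], [-0.0, -1.0, 0.0]]
force: [-2.3, 1.6, -6.6]
finger_gap: 0.0237
```

```bash
cat >> h.py <<'E'
def ang():
    from plant import monitor
    s=monitor.get_state();d=np.array(s["tcp_pos"])[:2]-[.491,.1768];R=np.array(s["eef_rot"])
    print("t",round(s["t"],2),"r",np.linalg.norm(d).round(4),"ang",np.degrees(np.arctan2(d[1],d[0])).round(2),"x",np.degrees(np.arctan2(R[1,0],R[0,0])).round(2),"z",round(s["tcp_pos"][2],4),"F tool",(R.T@np.array(s["force"])).round(1),"gap",round(s["finger_gap"],4))
E
python3 -c "
from h import *
ang()"
```

```text
t 5.85 r 0.0602 ang -117.97 x -27.33 z 0.1123 F tool [-2.8  6.6  0.4] gap 0.0237
```

>>> play_rows:
  deltas: "0 4 0 -4.2 0 0 10;0 4 0 -4.2 0 0 10;0 4 0 -4.2 0 0 10;0 4 0 -4.2 0 0 10;0 4 0 -4.2 0 0 10;0 4 0 -4.2 0 0 10;0 4 0 -4.2 0 0 10;0 0 0 0 0 0 10"

```text
t: 6.65
tcp_pos: [0.4402, 0.1427, 0.1123]
eef_rot: [[0.568, -0.0, 0.823], [-0.823, 0.001, 0.568], [-0.001, -1.0, 0.0]]
force: [0.2, 3.6, -6.1]
finger_gap: 0.0234
```

>>> play_rows:
  deltas: "0 4 0 -4.2 0 0 10;0 0 0 0 0 0 10;0 0 0 0 0 0 10;0 0 0 0 0 0 10"

```text
t: 7.05
tcp_pos: [0.4381, 0.1457, 0.1123]
eef_rot: [[0.511, -0.0, 0.859], [-0.859, 0.001, 0.511], [-0.001, -1.0, 0.0]]
force: [-1.7, 5.7, -6.7]
finger_gap: 0.0233
```

```bash
python3 -c "
from h import *
ang()
from plant import camera
for n in('top','side','wrist'):
    c=camera(n);pickle.dump(c,open(n+'3.pkl','wb'));cv2.imwrite(f'pics/{n}3.png',c['pixels'])
t=cv2.imread('pics/top3.png')[190:300,120:250];s=cv2.imread('pics/side3.png')[110:220,150:280]
cv2.imwrite('pics/ts3.png',cv2.resize(np.hstack([t,s]),None,fx=3,fy=3,interpolation=cv2.INTER_CUBIC))"
```

```text
t 7.05 r 0.0614 ang -149.53 x -59.26 z 0.1123 F tool [-5.8  6.7  1.4] gap 0.0233
```

View pics/ts3.png

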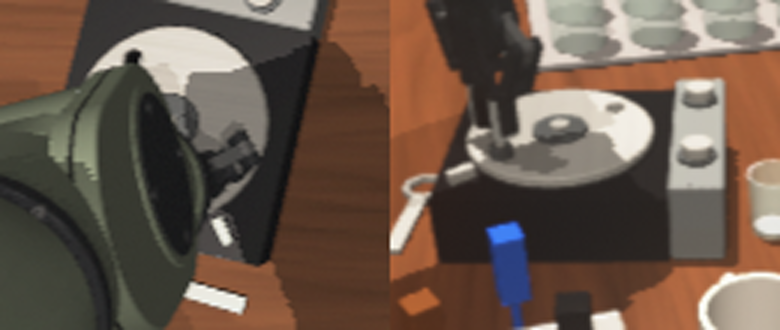

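View pics/wrist3.png

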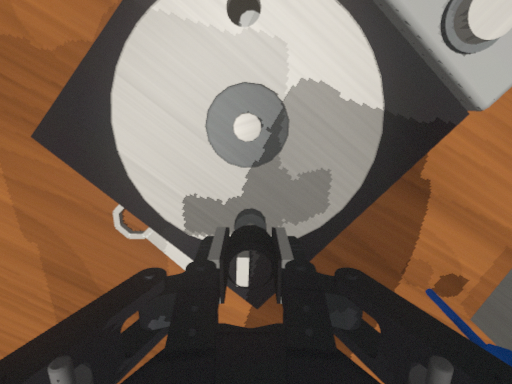

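```bash
python3 -c "
from h import *
w=pickle.load(open('wrist3.pkl','rb'))
im=w['pixels'];cv2.imwrite('pics/w3c.png',np.hstack([cv2.resize(im[0:30,220:275],None,fx=7,fy=7),cv2.resize(im[255:285,220:275],None,fx=7,fy=7)]))
h=onz(w,247.5,125,.078);n=onz(w,243,271,.07);a=onz(w,244,10,.07)
print(h,n,a)
A=lambda v:np.degrees(np.arctan2(v[1],v[0])).round(2)
print(A(n-h),A(a-h),A(n-a),np.linalg.norm((n-h)[:2]),np.linalg.norm((a-h)[:2]))
C=np.array([.491,.1768,0]);print(A(n-C),A(a-C))
"
```

```text
[0.49229735 0.17796608 0.078     ] [0.40753634 0.13156081 0.07      ] [0.54096582 0.20890177 0.07      ]
-151.3 32.44 -149.9 0.09663269759764079 0.05766834260003055
-151.54 32.72
```

View pics/w3c.png

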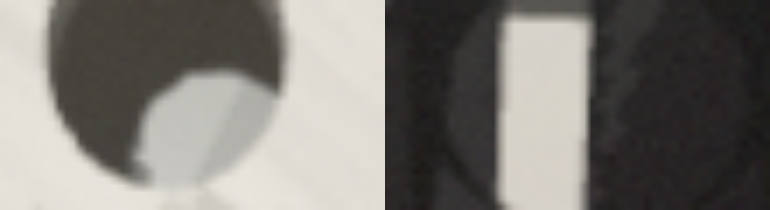

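>>> play_rows:
  deltas: "0 2.5 0 -2.6 0 -0.6 10;0 0 0 0 0 0 10;0 0 0 0 3 0 10;0 0 0 0 2 0 10;0 0 0 0 0 0 10"

```text
t: 7.7
tcp_pos: [0.4367, 0.1479, 0.1073]
eef_rot: [[0.473, 0.001, 0.881], [-0.881, 0.001, 0.473], [-0.001, -1.0, 0.002]]
force: [1.7, 7.8, -4.4]
finger_gap: 0.0233
```

```bash
python3 -c "
from h import *
ang()"
```

```text
t 7.7 r 0.0615 ang -151.98 x -61.77 z 0.1073 F tool [-6.1  4.4  5.2] gap 0.0233
```

>>> play_rows:
  deltas: "0 0 0 0 3 1 10;0 0 0 0 3 0 10;0 0 0 0 2 0 10;0 0 0 0 0 0 10;0 0 0 0 0 0 10"

```text
t: 8.2
tcp_pos: [0.4368, 0.148, 0.0993]
eef_rot: [[0.473, -0.001, 0.881], [-0.881, 0.001, 0.473], [-0.001, -1.0, -0.0]]
force: [-4.2, 4.5, -3.0]
finger_gap: 0.0236
```

```bash
python3 -c "
from h import *
ang()"
```

```text
t 8.2 r 0.0613 ang -151.97 x -61.78 z 0.0993 F tool [-6.   3.  -1.6] gap 0.0236
```

>>> play_rows:
  deltas: "0 0 0 0 0 0 35;0 0 0 0 0 0 40;0 0 0 0 0 0 55;0 0 0 0 0 0 55;0 0 0 0 -20 0 55;0 0 0 0 -40 0 55;0 0 0 0 -40 0 55;0 0 0 0 -40 0 55"

```text
t: 9.0
tcp_pos: [0.4368, 0.1475, 0.241]
eef_rot: [[0.47, -0.0, 0.883], [-0.883, -0.0, 0.47], [0.0, -1.0, -0.0]]
force: [1.2, -0.2, -0.8]
finger_gap: 0.047
```

```bash
python3 -c "
from h import *
go((.45,.06,.26),(.478,-.16,.26))
from plant import camera
for n in('top','side','wrist'):
    c=camera(n);pickle.dump(c,open(n+'4.pkl','wb'));cv2.imwrite(f'pics/{n}4.png',c['pixels'])
s=cv2.imread('pics/side4.png')[120:220,150:280]
cv2.imwrite('pics/s4.png',cv2.resize(s,None,fx=5,fy=5,interpolation=cv2.INTER_CUBIC))"
```

```text
t 9.0 tcp [0.4368 0.1475 0.241 ] xang -61.97 tilt y [-1.e-04 -1.e-04 -1.e+00] F [ 1.2 -0.2 -0.8] gap 0.047
(0.45, 0.06, 0.26) tool shift [ 83.5 -19.  -29.4] n 2 each [ 41.7  -9.5 -14.7]
(0.478, -0.16, 0.26) tool shift [207.4   0.  -78.7] n 5 each [ 41.5   0.  -15.7]
```

View pics/s4.png

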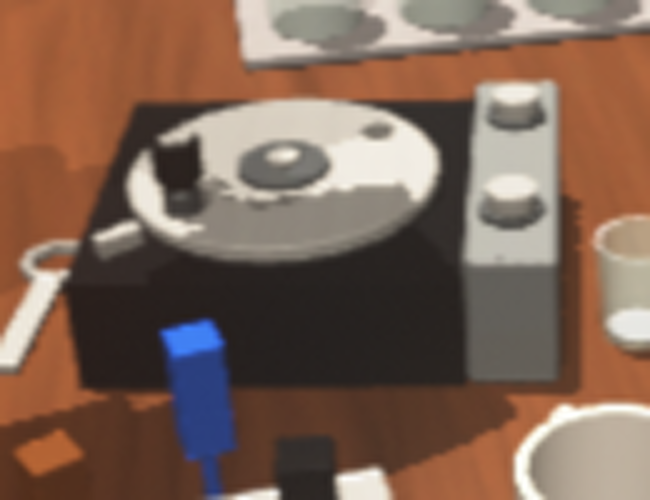

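View pics/wrist4.png

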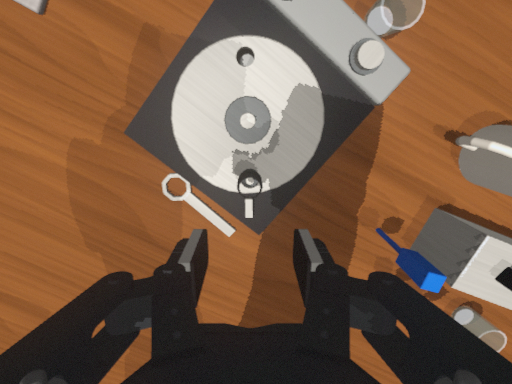

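```bash
python3 -c "
from h import *
w=pickle.load(open('wrist4.pkl','rb'));im=w['pixels']
t=pickle.load(open('top4.pkl','rb'));ti=t['pixels']
cv2.imwrite('pics/c4.png',np.hstack([cv2.resize(im[40:75,225:270],(540,420),interpolation=cv2.INTER_NEAREST),cv2.resize(ti[205:240,130:155],(300,420),interpolation=cv2.INTER_NEAREST)[:, :250]]))
print(proj(w,(.5438,.2052,.07)),proj(w,(.5438,.2052,.04)),proj(t,(.5438,.2052,.07)),proj(w,(.491,.1768,.078)))
"
```

```text
[247.78170166  56.87521322] [248.02496833  61.80971367] [166.49897614 209.0433095 ] [248.15301585 120.90098393]
```

View pics/c4.png

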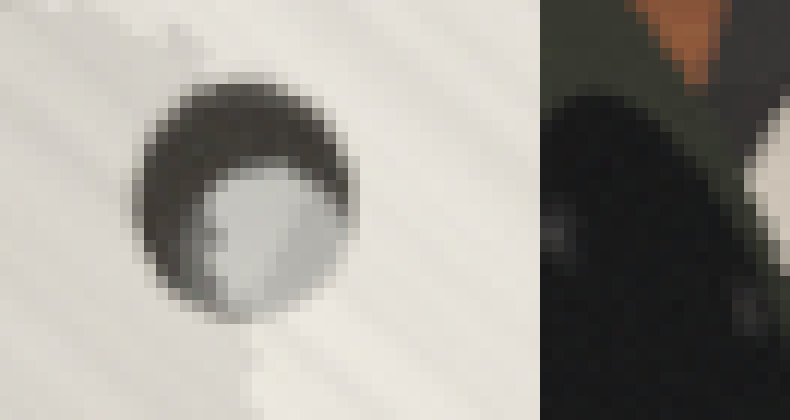

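View pics/top4.png

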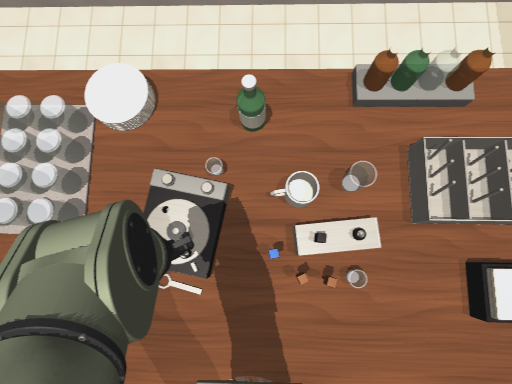

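>>> play_rows:
  deltas: "0 -8.55 0 0 -3 0 55;0 -8.55 0 0 -3 0 55;0 -8.55 0 0 -3 0 55;0 -8.55 0 0 -3 0 55;0 -8.55 0 0 -3 0 55;0 -8.55 0 0 -3 0 55;0 -8.55 0 0 0 0 55;0 -8.55 0 0 0 0 55"

```text
t: 9.95
tcp_pos: [0.4367, 0.1477, 0.2565]
eef_rot: [[0.993, -0.001, -0.118], [0.118, 0.0, 0.993], [-0.001, -1.0, 0.0]]
force: [-0.0, 0.4, 0.1]
finger_gap: 0.047
```

```bash
python3 -c "
from h import *
w=pickle.load(open('wrist4.pkl','rb'));print(onz(w,245.6,56.7,.07),onz(w,248.5,60.5,.04),onz(w,248,120.5,.078))
go((.47,-.03,.26),(.478,-.16,.26))"
```

```text
[0.54294567 0.20713913 0.07      ] [0.54517751 0.2053533  0.04      ] [0.49127285 0.17711755 0.078     ]
t 9.95 tcp [0.4367 0.1477 0.2565] xang 6.79 tilt y [-1.4e-03  1.0e-04 -1.0e+00] F [-0.   0.4  0.1] gap 0.047
(0.47, -0.03, 0.26) tool shift [  12.    -3.6 -180.4] n 5 each [  2.4  -0.7 -36.1]
(0.478, -0.16, 0.26) tool shift [  -7.4   -0.  -130. ] n 3 each [ -2.5  -0.  -43.3]
```

>>> play_rows:
  deltas: "0 0 0 2.4 -0.7 -36 55;0 0 0 2.4 -0.7 -36 55;0 0 0 2.4 -0.7 -36 55;0 0 0 2.4 -0.7 -36 55;0 0 0 2.4 -0.7 -36 55;0 0 0 -2.5 0 -43.3 55;0 0 0 -2.5 0 -43.3 55;0 0 0 -2.5 0 -43.3 55"

```text
t: 10.75
tcp_pos: [0.4757, -0.1614, 0.2598]
eef_rot: [[0.994, -0.001, -0.112], [0.112, 0.001, 0.994], [-0.001, -1.0, 0.001]]
force: [0.5, 0.3, 0.8]
finger_gap: 0.0472
```

>>> play_rows:
  deltas: "0 0 0 0 0 0 55;0 0 0 0 0 0 55;0 0 0 0 0 0 55"

```text
t: 11.05
tcp_pos: [0.4761, -0.1587, 0.2603]
eef_rot: [[0.994, -0.001, -0.113], [0.113, 0.001, 0.994], [-0.001, -1.0, 0.001]]
force: [-0.2, 0.3, -0.6]
finger_gap: 0.0468
```

```bash
python3 -c "
from h import *
go((.478,-.16,.26),(.478,-.16,.116))
from plant import camera
for n in('top','side','wrist'):
    c=camera(n);pickle.dump(c,open(n+'5.pkl','wb'));cv2.imwrite(f'pics/{n}5.png',c['pixels'])
t=cv2.imread('pics/top5.png')[190:290,120:250];s=cv2.imread('pics/side5.png')[150:250,150:280]
cv2.imwrite('pics/ts5.png',cv2.resize(np.hstack([t,s]),None,fx=3,fy=3,interpolation=cv2.INTER_CUBIC))"
```

```text
t 11.05 tcp [ 0.4761 -0.1587  0.2603] xang 6.5 tilt y [-8.e-04  1.e-03 -1.e+00] F [-0.2  0.3 -0.6] gap 0.0468
(0.478, -0.16, 0.26) tool shift [ 1.8  0.3 -1.5] n 1 each [ 1.8  0.3 -1.5]
(0.478, -0.16, 0.116) tool shift [ 1.00e-01  1.44e+02 -2.00e-01] n 4 each [ 0. 36. -0.]
```

View pics/ts5.png

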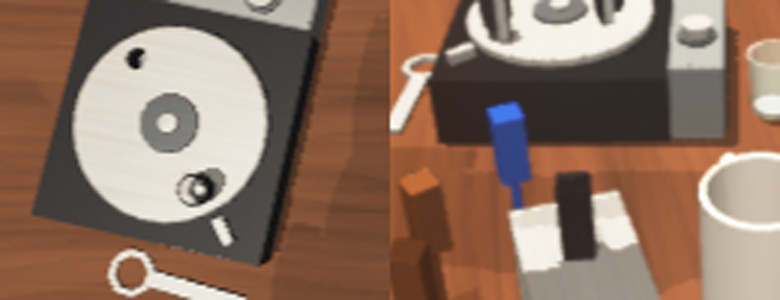

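View pics/wrist5.png

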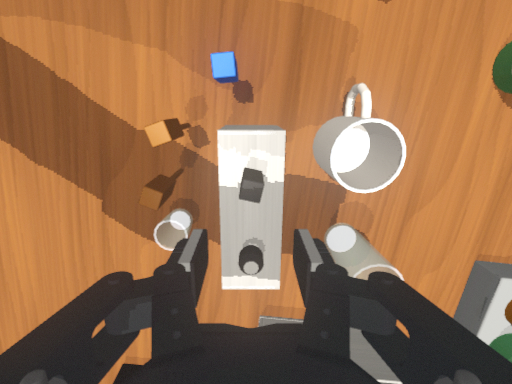

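```bash
python3 -c "
from h import *
w=pickle.load(open('wrist5.pkl','rb'));t=pickle.load(open('top5.pkl','rb'))
print(proj(w,(.478,-.16,.142)),proj(w,(.478,-.16,.09)))
cv2.imwrite('pics/c5.png',np.hstack([cv2.resize(w['pixels'][160:210,225:275],(500,500),interpolation=cv2.INTER_CUBIC),cv2.resize(t['pixels'][200:220,155:175],(300,500)[:1]+(500,),interpolation=cv2.INTER_NEAREST)]))
"
```

```text
[251.28472826 191.25044706] [251.147243   177.40675972]
```

View pics/c5.png

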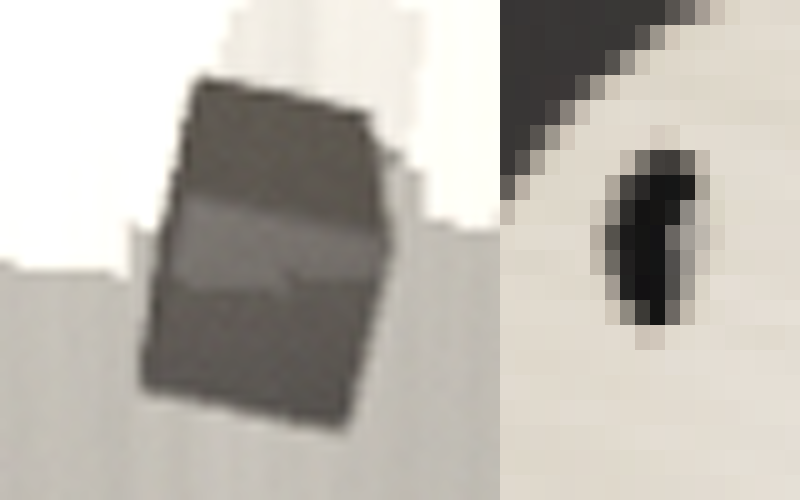

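>>> play_rows:
  deltas: "0 0 0 1.8 0 -1.5 55;0 6 0 0 0 0 55;0 5.5 0 0 0 0 55;0 0 0 0 40 0 55;0 0 0 0 40 0 55;0 0 0 0 34 0 55;0 0 0 0 15 0 55;0 0 0 0 15 0 55"

```text
t: 12.0
tcp_pos: [0.4781, -0.1606, 0.1157]
eef_rot: [[0.996, -0.001, 0.088], [-0.088, 0.0, 0.996], [-0.001, -1.0, 0.0]]
force: [-0.1, -0.3, 0.9]
finger_gap: 0.0472
```

>>> play_rows:
  deltas: "0 0 0 0 0 0 55;0 0 0 0 0 0 55"

```text
t: 12.2
tcp_pos: [0.4783, -0.1608, 0.1172]
eef_rot: [[0.996, 0.0, 0.088], [-0.088, 0.0, 0.996], [0.0, -1.0, 0.0]]
force: [0.7, 0.0, 0.9]
finger_gap: 0.0472
```

```bash
python3 -c "
from h import *
go((.478,-.16,.116))
from plant import camera
for n in('side','wrist'):
    c=camera(n);pickle.dump(c,open(n+'6.pkl','wb'));cv2.imwrite(f'pics/{n}6.png',c['pixels'])
s=cv2.imread('pics/side6.png')[130:280,140:300]
cv2.imwrite('pics/s6.png',cv2.resize(s,None,fx=4,fy=4,interpolation=cv2.INTER_CUBIC))"
```

```text
t 12.2 tcp [ 0.4783 -0.1608  0.1172] xang -5.05 tilt y [ 0.e+00  1.e-04 -1.e+00] F [0.7 0.  0.9] gap 0.0472
(0.478, -0.16, 0.116) tool shift [-0.4  1.2  0.8] n 1 each [-0.4  1.2  0.8]
```

View pics/s6.png

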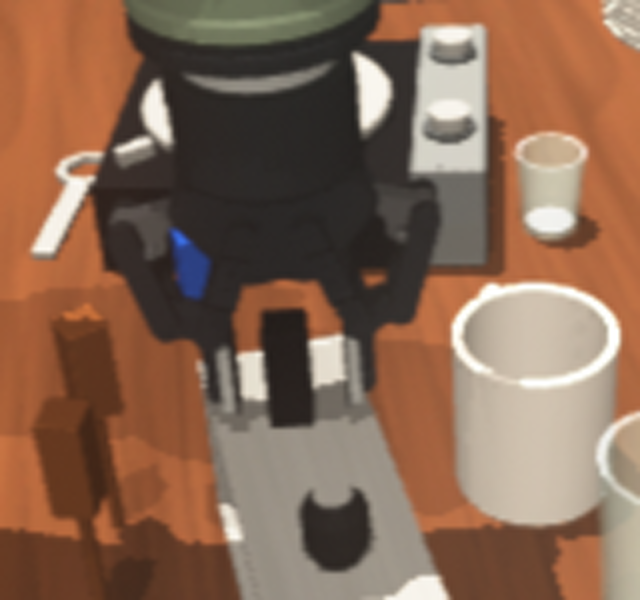

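View pics/wrist6.png

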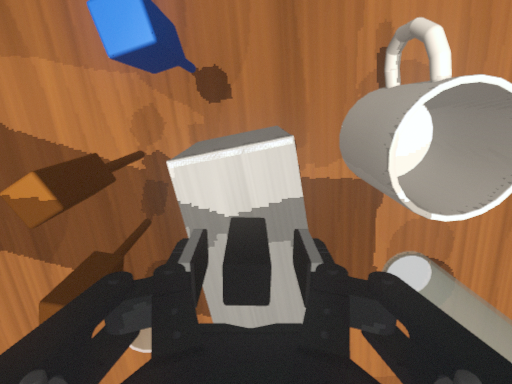

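The black square handle stands centred and square between the pads, at wrist px (247,262). I'll close on it and lift.

>>> play_rows:
  deltas: "0 0 0 -0.4 0.5 0.8 30;0 0 0 0 0 0 5;0 0 0 0 0 0 5;0 0 0 0 0 0 5;0 0 0 0 0 0 5;0 0 0 0 0 0 5"
  newtons: 70

```text
t: 12.9
tcp_pos: [0.4779, -0.1601, 0.1168]
eef_rot: [[0.996, 0.001, 0.088], [-0.088, -0.0, 0.996], [0.001, -1.0, -0.0]]
force: [-1.9, 1.4, 8.3]
finger_gap: 0.0192
```

>>> play_rows:
  deltas: "0 0 0 0 -15 0 5;0 0 0 0 -20 0 5;0 0 0 0 -25 0 5;0 0 0 0 -30 0 5;0 0 0 0 -30 0 5;0 0 0 0 -20 0 5;0 0 0 0 0 0 5;0 0 0 0 0 0 5"

```text
t: 13.7
tcp_pos: [0.4776, -0.1602, 0.2563]
eef_rot: [[0.996, 0.0, 0.089], [-0.089, -0.0, 0.996], [0.0, -1.0, -0.0]]
force: [-0.0, -0.0, -0.5]
finger_gap: 0.0191
```

```bash
python3 -c "
from h import *
go((.47,.03,.256),(.5433,.2067,.256))
from plant import camera
for n in('side','wrist'):
    c=camera(n);pickle.dump(c,open(n+'7.pkl','wb'));cv2.imwrite(f'pics/{n}7.png',c['pixels'])
"
```

```text
t 13.7 tcp [ 0.4776 -0.1602  0.2563] xang -5.09 tilt y [ 3.e-04 -1.e-04 -1.e+00] F [-0.  -0.  -0.5] gap 0.0191
(0.47, 0.03, 0.256) tool shift [-24.5   0.3 188.8] n 5 each [-4.9  0.1 37.8]
(0.5433, 0.2067, 0.256) tool shift [ 57.3   0.  182.5] n 5 each [11.5  0.  36.5]
```

View pics/side7.png

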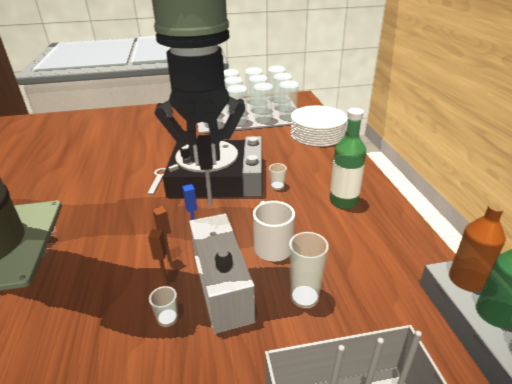

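View pics/wrist7.png

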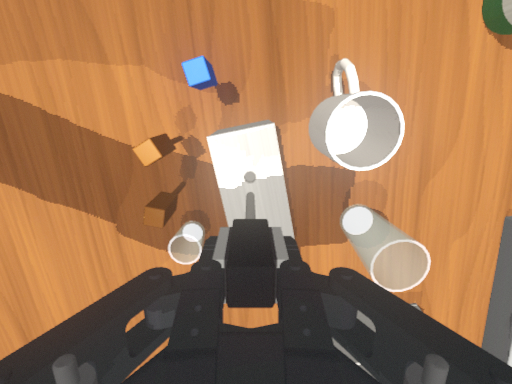

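>>> play_rows:
  deltas: "0 0 0 -4.9 0 37.8 5;0 0 0 -4.9 0 37.8 5;0 0 0 -4.9 0 37.8 5;0 0 0 -4.9 0 37.8 5;0 0 0 -4.9 0 37.8 5;0 0 0 11.5 0 36.5 5;0 0 0 11.5 0 36.5 5;0 0 0 11.5 0 36.5 5"

```text
t: 14.6
tcp_pos: [0.5143, 0.1378, 0.2556]
eef_rot: [[0.996, -0.001, 0.088], [-0.088, -0.0, 0.996], [-0.001, -1.0, -0.0]]
force: [0.6, -1.6, -1.9]
finger_gap: 0.0191
```

>>> play_rows:
  deltas: "0 0 0 11.4 0 36.5 5;0 0 0 11.4 0 36.5 5;0 0 0 0 0 0 5;0 0 0 0 0 0 5;0 0 0 0 0 0 5"

```text
t: 15.1
tcp_pos: [0.5431, 0.2061, 0.2559]
eef_rot: [[0.996, -0.001, 0.089], [-0.089, -0.001, 0.996], [-0.001, -1.0, -0.001]]
force: [0.0, 0.1, -1.0]
finger_gap: 0.019
```

```bash
python3 -c "
from h import *
go((.5433,.2067,.256),(.5433,.2067,.190))
from plant import camera
t=pickle.load(open('top5.pkl','rb'));g=cv2.cvtColor(t['pixels'],cv2.COLOR_BGR2GRAY)[203:217,159:172]
wt=(230-g.astype(float)).clip(0);wt[g>205]=0
print(g)
for n in('side','wrist','top'):
    c=camera(n);pickle.dump(c,open(n+'8.pkl','wb'));cv2.imwrite(f'pics/{n}8.png',c['pixels'])
t=cv2.imread('pics/top8.png')[160:280,110:240];s=cv2.imread('pics/side8.png')[80:200,150:280]
cv2.imwrite('pics/ts8.png',cv2.resize(np.hstack([t,s]),None,fx=3,fy=3,interpolation=cv2.INTER_CUBIC))
"
```

```text
t 15.1 tcp [0.5431 0.2061 0.2559] xang -5.12 tilt y [-9.e-04 -8.e-04 -1.e+00] F [ 0.   0.1 -1. ] gap 0.019
(0.5433, 0.2067, 0.256) tool shift [ 0.1 -0.1  0.6] n 1 each [ 0.1 -0.1  0.6]
(0.5433, 0.2067, 0.19) tool shift [ 0.1 66.   0.1] n 2 each [ 0. 33.  0.]
[[ 56  84 150 201 215 215 214 215 214 215 216 217 218]
 [130 194 217 219 220 220 218 219 218 217 217 216 215]
 [203 217 218 219 219 218 206 210 221 221 221 221 220]
 [216 217 216 217 186 116  64  61 107 189 221 221 222]
 [216 217 217 168  70  40  21  22  30 164 216 220 220]
 [215 215 200 137  44  19  21  31 139 191 213 219 219]
 [220 219 175  82  26  21  20 103 160 184 208 219 220]
 [217 219 187 106  32  20  21  79 150 197 215 218 218]
 [217 216 214 156  33  18  19  78 159 212 223 223 222]
 [220 219 219 201 138  58  20 105 187 217 219 221 222]
 [219 219 219 220 219 197 201 219 220 222 221 220 219]
 [218 218 219 219 219 220 221 222 222 223 223 223 224]
 [218 218 218 218 219 219 220 220 221 222 223 224 224]
 [220 221 221 220 220 220 220 220 220 221 221 221 223]]
```

View pics/ts8.png

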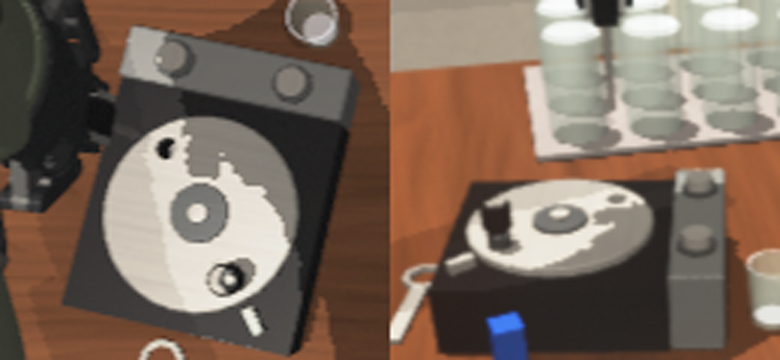

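View pics/wrist8.png

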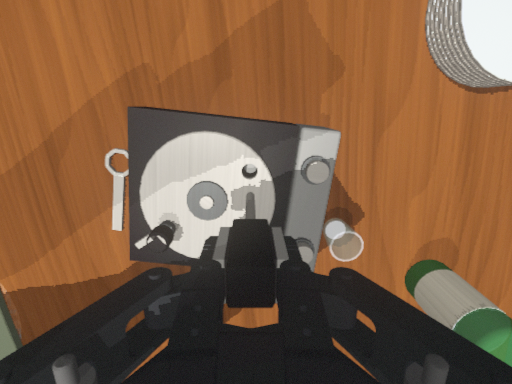

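>>> play_rows:
  deltas: "0 0 0 0 30 0.6 5;0 0 0 0 20 0 5;0 0 0 0 14 0 5;0 0 0 0 0 0 5;0 0 0 0 0 0 5;0 0 0 0 0 0 5"

```text
t: 15.85
tcp_pos: [0.5437, 0.2076, 0.1933]
eef_rot: [[0.996, 0.001, 0.089], [-0.089, 0.001, 0.996], [0.001, -1.0, 0.001]]
force: [0.5, 0.4, -1.8]
finger_gap: 0.0187
```

```bash
python3 -c "
from h import *
t=pickle.load(open('top5.pkl','rb'));print(onz(t,164.9,209.2,.07))
go((.5433,.2067,.190))
from plant import camera
for n in('side','wrist'):
    c=camera(n);pickle.dump(c,open(n+'9.pkl','wb'));cv2.imwrite(f'pics/{n}9.png',c['pixels'])
w=cv2.imread('pics/wrist9.png')[120:240,185:315];s=cv2.imread('pics/side9.png')[80:200,150:280]
print(proj(c,(.5433,.2067,.0882)),proj(c,(.5433,.2067,.07)))
cv2.imwrite('pics/ws9.png',cv2.resize(np.hstack([w,s]),None,fx=3,fy=3,interpolation=cv2.INTER_CUBIC))
"
```

```text
[0.54337372 0.20911662 0.07      ]
t 15.85 tcp [0.5437 0.2076 0.1933] xang -5.09 tilt y [ 1.1e-03  6.0e-04 -1.0e+00] F [ 0.5  0.4 -1.8] gap 0.0187
(0.5433, 0.2067, 0.19) tool shift [-0.3  3.3 -0.9] n 1 each [-0.3  3.3 -0.9]
[248.67387344 195.2764882 ] [248.77169416 189.29897431]
```

View pics/ws9.png

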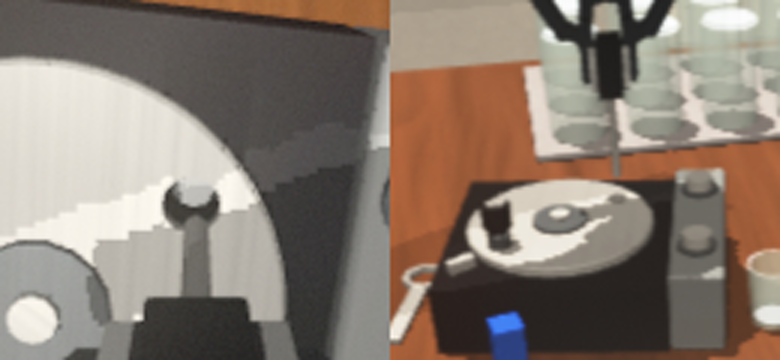

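>>> play_rows:
  deltas: "0 0 0 -0.8 8 0 5;0 0 0 0 10 0 5;0 0 0 0 8 0 5;0 0 0 0 0 0 5;0 0 0 0 0 0 5;0 0 0 0 0 0 5"

```text
t: 16.55
tcp_pos: [0.5427, 0.2077, 0.1665]
eef_rot: [[0.996, 0.0, 0.089], [-0.089, 0.0, 0.996], [0.0, -1.0, 0.0]]
force: [0.6, -0.6, -1.2]
finger_gap: 0.0191
```

```bash
python3 -c "
from h import *
go((.5432,.2072,.150))
from plant import camera
for n in('side','wrist'):
    c=camera(n);pickle.dump(c,open(n+'10.pkl','wb'));cv2.imwrite(f'pics/{n}10.png',c['pixels'])
w=cv2.imread('pics/wrist10.png')[120:240,185:315];s=cv2.imread('pics/side10.png')[80:200,150:280]
cv2.imwrite('pics/ws10.png',cv2.resize(np.hstack([w,s]),None,fx=3,fy=3,interpolation=cv2.INTER_CUBIC))
"
```

```text
t 16.55 tcp [0.5427 0.2077 0.1665] xang -5.08 tilt y [ 3.e-04  3.e-04 -1.e+00] F [ 0.6 -0.6 -1.2] gap 0.0191
(0.5432, 0.2072, 0.15) tool shift [ 0.6 16.5 -0.5] n 1 each [ 0.6 16.5 -0.5]
```

View pics/ws10.png

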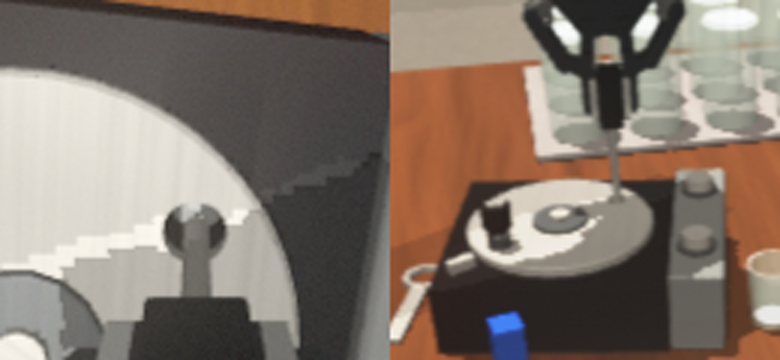

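>>> play_rows:
  deltas: "0 0 0 0 8 0 5;0 0 0 0 8 0 5;0 0 0 0 6 0 5;0 0 0 0 0 0 5;0 0 0 0 0 0 5"

```text
t: 17.15
tcp_pos: [0.5426, 0.2077, 0.1442]
eef_rot: [[0.996, -0.0, 0.088], [-0.088, 0.0, 0.996], [-0.0, -1.0, 0.0]]
force: [-0.4, 0.5, -0.6]
finger_gap: 0.0194
```

>>> play_rows:
  deltas: "0 0 0 0 3 0 5;0 0 0 0 3 0 5;0 0 0 0 3 0 5;0 0 0 0 0 0 5;0 0 0 0 0 0 5"

```text
t: 17.65
tcp_pos: [0.5428, 0.2078, 0.1355]
eef_rot: [[0.996, 0.0, 0.088], [-0.088, 0.0, 0.996], [0.0, -1.0, 0.0]]
force: [1.5, 0.7, 4.2]
finger_gap: 0.019
```

```bash
python3 -c "
from h import *
go((.5432,.2072,.134))"
```

```text
t 17.65 tcp [0.5428 0.2078 0.1355] xang -5.07 tilt y [ 5.e-04  3.e-04 -1.e+00] F [1.5 0.7 4.2] gap 0.019
(0.5432, 0.2072, 0.134) tool shift [ 0.5  1.5 -0.5] n 1 each [ 0.5  1.5 -0.5]
```

>>> play_rows:
  deltas: "0 0 0 0 1.5 0 5;0 0 0 0 0 0 5;0 0 0 0 0 0 5;0 0 0 0 0 0 5"

```text
t: 18.05
tcp_pos: [0.5427, 0.2077, 0.1339]
eef_rot: [[0.996, 0.0, 0.089], [-0.089, 0.0, 0.996], [0.0, -1.0, 0.0]]
force: [1.8, 0.2, 5.3]
finger_gap: 0.0192
```

>>> play_rows:
  deltas: "0 0 0 0 1 0 5;0 0 0 0 0 0 5;0 0 0 0 0 0 5;0 0 0 0 0 0 5"

```text
t: 18.45
tcp_pos: [0.5428, 0.2078, 0.1335]
eef_rot: [[0.996, 0.001, 0.088], [-0.088, 0.0, 0.996], [0.001, -1.0, 0.001]]
force: [-0.2, 0.3, 15.6]
finger_gap: 0.019
```

```bash
python3 -c "
from h import *
go((.5428,.2078,.1335))
from plant import camera
for n in('side','top'):
    c=camera(n);cv2.imwrite(f'pics/{n}11.png',c['pixels'])
t=cv2.imread('pics/top11.png')[140:310,100:400];s=cv2.imread('pics/side11.png')[60:360,100:400]
cv2.imwrite('pics/ts11.png',np.hstack([cv2.resize(t,(400,300)),cv2.resize(s,(400,400))[:300]]) if 0 else cv2.resize(s,None,fx=2,fy=2)[:600])
cv2.imwrite('pics/t11.png',cv2.resize(t,None,fx=2.5,fy=2.5))
"
```

```text
t 18.45 tcp [0.5428 0.2078 0.1335] xang -5.08 tilt y [ 9.e-04  5.e-04 -1.e+00] F [-0.2  0.3 15.6] gap 0.019
(0.5428, 0.2078, 0.1335) tool shift [-0. -0. -0.] n 1 each [-0. -0. -0.]
```

View pics/ts11.png

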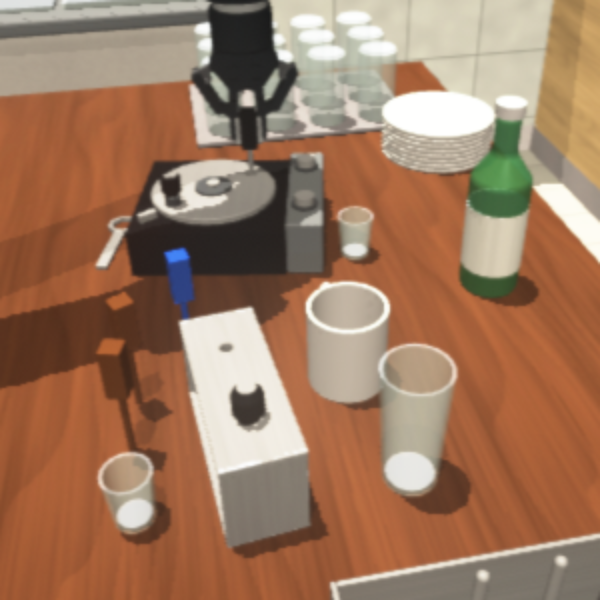

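View pics/t11.png

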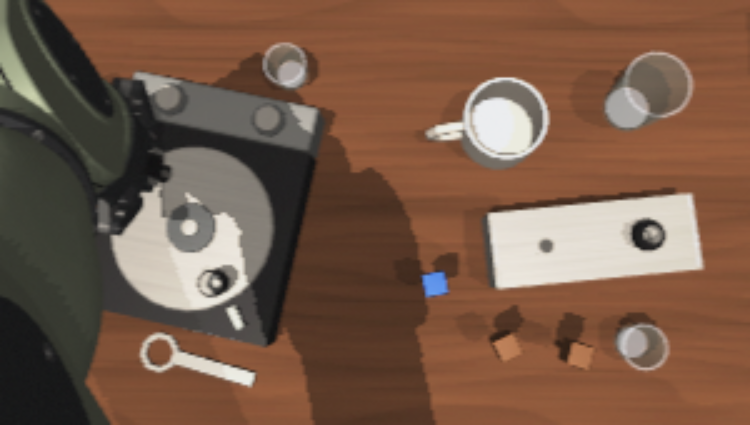

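```bash
python3 -c "
from plant import manip,monitor
print(manip.close_job());s=monitor.get_state();print(s['t'],s['tcp_pos'],s['force'],s['finger_gap'])"
```

```text
the job is handed in; nothing more can be done
None
the job is handed in; nothing more can be done
```

The job is handed in with the reset pin holding the button down; no verdict is reported, so success rests on my own checks. I lifted the turret knob about 13 mm and turned the turret about 50° clockwise. The knob dropped home beside the nib. I then drew the black-handled pin from the rack and pushed it down through the hole onto the button.

- **Button:** the last push met a hard stop. Force jumped from 5.3 N to 15.6 N, with the pin tip at about 32 mm above the table, which matches the button fully down.
- **Pin:** it was upright within about 0.1° by the tool's own reading. The fingers held it at a 19 mm gap with a 70 N grip setting.
- **Turret:** the knob looked home and in line with the nib. The camera views put the hole about 2° (0.035 rad) counter-clockwise of exact service position. That is inside the 0.06 rad limit and could be partly calibration error.
- **Surroundings:** in the last pictures the bystanders, the stopper and the blue and brown look-alikes stood where they were. I judged this by eye and did not measure it.
- **Time:** it finished at about 18.5 s of the 51 s allowed.

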